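# Find the box with the silver by its weight

## Robot

A 6-joint arm with a two-finger parallel gripper is mounted at the origin on the work surface. World frame = base frame: x ahead of the robot, y to its left, z up, the work surface at z = 0. Lengths are in m, angles in rad, forces in N, time in s.
With the tool pointing down it reaches from about 0.3 to 0.875 m from the base axis. Payload 6.4 kg.
Tool frame: the origin (TCP) lies on the centre line of the jaws, within the pads' length; the fingertips stand 22 mm ahead of it and the grasp point (between the pads) lies 3 mm ahead of it (ctrl.tcp_to_tips is the distance from the TCP to the fingertips, in m); z points along the fingers, y is the line along which they close (so a half turn about z gives the same grasp; the last joint's range is limited). The gripper opens to 85 mm and grips with 20 to 120 N. Pads are 22 mm wide; open, the fingers measure 114 mm over their backs; the gripper's body (76 mm by 85 mm) begins 54 mm behind the grasp point. The pads swing forward as they close: fully open they stand 13 mm farther back than shut.
Start: joints at [-1.43, 0.181, 1.607, -0, 1.354, -0.206], TCP at [0.195, -0.541, 0.253] pointing down, gripper open.
Joint ranges: [-2.99, 2.99], [-0.89, 2.07], [0.3, 2.58], [-1.14, 4.28], [0, 2.63], [-3.12, 3.12]. Speed limits (rad/s): [2.57, 2.57, 3.01, 3.14, 3.14, 3.14].

## Interface

Orientations are given as a 3x3 rotation matrix whose columns are the frame's x, y, z axes.
In Python, from rig import ctrl, effector, readout, imaging gives the robot as it stands. Calls block until the motion is done:
- ctrl.move_ptp(position, orientation): joint-space move of the TCP to a pose.
- ctrl.servo_line(position, velocity=0.15, attitude=None, max_force=None): straight line of the TCP; attitude=None keeps the orientation; velocity is the mean speed in m/s. With max_force (N) it stops when the force on the tool has changed by that much, and returns True; else False.
- ctrl.movej(angles): joint-space move.
- effector.open_jaws() and effector.gripper_close(): open the fingers fully, or close them until they stop; the grip force is fixed at half the most.
- ctrl.dwell(seconds).
- ctrl.ik(position, orientation): joint angles nearest the present ones, or None.
- readout.read_state(): the state.
- imaging.get_image(name): name is "scene" or "top"; returns a dict with "image" (400x640x3 uint8, red, green, blue), "fx", "fy", "cx", "cy" (pixels), "position" and "rotation" of the camera in the world. Camera axes: x right, y up, looking along -z (the intrinsics and any distortion apply to the point x, -y, -z); pixel columns grow to the right and rows downward; lengths in m; the calibration is good to about 2 mm. A picture is of the moment at which its call begins. There is no depth.
A pose or a line that the arm cannot do raises ctrl.MotionError and nothing moves.
- ctrl.hand_in(): hands the job in; it is judged then, once.
The state is a dict: "clock": time; "joint_positions": joint angles; "qvel": joint speeds; "effort": joint torques, N m; "position": TCP position; "eef_rot": TCP orientation; "contact_force": force on the tool from outside, world axes, zero at the start; "ft_torque": the same for the moment, N m; "gripper_width": finger opening in m; "gripper_force": force on a finger pad.
Only numpy, scipy, OpenCV 4.12 (cv2) and the standard library are available. Lean on these libraries where they do the work, as an engineer would, in place of code of your own. Each camera call takes 0.05 s, during which the arm holds its last target. There are 200 camera calls.

## Task

Clear the red-handled pliers off the soldering board into the green tool tray to make room. One of the three look-alike boxes under the bench light holds a silver blank and is about four times as heavy as the other two: find it by lifting and set it down gently, upright, on the soldering board, well inside its edges. The two light boxes must end up standing on the light's base plate; do not tip any box over, knock the light bar or disturb the other things on the bench.

Things in the scene. Friction and masses are not known exactly. Their poses are not given: they have to be found in the camera images.
- box_a: one of three identical closed blue boxes with brass lids, 50 x 50 mm (x, y), 38 mm high; the lid does not come off; origin at the centre of the underside, z up, x pointing roughly away from the robot. It weighs either about 90 g or about 400 g; looks and names do not tell which, and it changes from start to start
- box_b: one of three identical closed blue boxes with brass lids, 50 x 50 mm (x, y), 38 mm high; the lid does not come off; origin at the centre of the underside, z up, x pointing roughly away from the robot. It weighs either about 90 g or about 400 g; looks and names do not tell which, and it changes from start to start
- box_c: one of three identical closed blue boxes with brass lids, 50 x 50 mm (x, y), 38 mm high; the lid does not come off; origin at the centre of the underside, z up, x pointing roughly away from the robot. It weighs either about 90 g or about 400 g; looks and names do not tell which, and it changes from start to start
- lamp: fixed base plate of the bench light, 100 (x) x 420 (y) x 10 mm high, with a post of 12 mm diameter at y = +200 and -200 mm, x = +30 mm; origin at the centre of the plate's underside, x away from the robot. The boxes start on three black pads on the plate, 105 mm apart along y
- light_bar: fixed light bar across the boxes, 30 (x) x 440 (y) x 22 mm high; origin at the centre of its underside, 165 mm above the bench and 20 mm behind (+x) the plate's centre line. It stops a gripper from coming straight down on the boxes: reach under it from the robot's side with the tool leaning about 25 to 40 degrees
- board: fixed pale soldering board, 160 x 160 x 15 mm thick; origin at the centre of its underside (top face 15 mm higher). It lies to the left or the right
- tray: fixed green tool tray, open on top, 170 (x) x 200 (y) x 22 mm high outside, walls and floor 5 mm; origin at the centre of its underside. It lies on the side where the board is not
- pliers: red-handled pliers lying flat, starting on the board; origin on the underside at the middle of the steel joint block (40 long in x, 16 wide in y, 12 mm high), which is the place to grip; jaws reach to x = +49 mm, handles to x = -91 mm and 24 mm either side in y; 120 g
- blue_pliers: bystander: blue-handled pliers, 135 mm long, lying flat; origin at the underside
- block: bystander: square steel bench block, 60 x 60 x 20 mm high; origin at the underside
- clamp: bystander: wooden ring clamp, 110 x 22 x 16 mm, lying flat; origin at the underside
- jar: bystander: green glass jar, 48 mm across, 55 mm high; origin at the underside
- mandrel: bystander: steel ring mandrel with wooden grip, 250 x 22 x 22 mm, lying behind the light; origin at the underside
- hammer: bystander: hammer, 220 mm long, lying flat; origin at the underside
- disc: bystander: brass disc, 28 mm across, 12 mm high, on the bench in front of the light; origin at the underside

How it is judged:
By the outcome, as a careful person would: the job done as asked, in the order asked, and still so for the second after the job is handed in, with the robot touching nothing.
It also fails if it takes over 72 s, if anything falls off the work surface, if the arm or the gripper's body presses on something with over 40 N, if the wrist force passes 120 N, or if a joint passes its speed limit or range.

## Working session

There is one attempt and no reset: what is moved stays moved. The work goes in short steps, each a Python script; the robot and the scene stay as the last script left them, time stands still between calls to the robot, and variables do not carry over. Pictures are saved under pics/ and viewed, at most 10 in all, crops included, and the job is handed in when it is done.

```bash
ls; mkdir -p pics; python3 - <<'E'
from rig import ctrl, effector, readout, imaging
import cv2
for n in("scene","top"):
    d=imaging.get_image(n); print({k:v for k,v in d.items() if k!="image"})
    cv2.imwrite(f"pics/{n}0.png",d["image"][...,::-1])
s=readout.read_state(); print(s)
print(ctrl.tcp_to_tips)
E
```

```text
pics
{'fx': 467.4269004981246, 'fy': 467.4269004981246, 'cx': 315.52318529629093, 'cy': 204.49349760845647, 'position': array([ 0.97458679, -0.55433976,  1.1143259 ]), 'rotation': array([[ 0.82176027, -0.46638137,  0.3274118 ],
       [ 0.5698278 ,  0.67002536, -0.47577547],
       [ 0.00251861,  0.57754172,  0.81635728]])}
{'fx': 418.2521562148258, 'fy': 418.2521562148258, 'cx': 316.649444562928, 'cy': 196.15216865519147, 'position': array([0.49334582, 0.0143664 , 1.18646264]), 'rotation': array([[ 0.01245654,  0.99608635, -0.08750322],
       [-0.99980762,  0.01108134, -0.01618418],
       [-0.01515119,  0.08768798,  0.99603276]])}
{'clock': 0.1, 'joint_positions': array([-1.43025881e+00,  1.81491203e-01,  1.60792879e+00,  1.70434937e-05,
        1.35379421e+00, -2.06283562e-01]), 'qvel': array([ 8.36374713e-04, -5.46430498e-05, -2.81597812e-03,  6.08267454e-04,
        1.79725458e-03,  5.44521985e-04]), 'effort': array([ 4.77814920e-04, -4.45884275e+01, -3.52239490e+01, -3.24446064e-04,
        4.14369075e-03,  1.32079930e-05]), 'position': array([ 0.19541089, -0.54027606,  0.25245042]), 'eef_rot': array([[ 9.40459297e-01,  3.39906261e-01, -2.10659847e-04],
       [ 3.39906148e-01, -9.40457987e-01,  1.60789666e-03],
       [ 3.48417406e-04, -1.58376594e-03, -9.99998685e-01]]), 'contact_force': array([ 1.3140427 , -0.5292065 , -0.45393416]), 'ft_torque': array([ 0.01002044, -0.07466037,  0.03053179]), 'gripper_force': 0.0, 'gripper_width': 0.08600365787005512}
0.022
```

View pics/scene0.png

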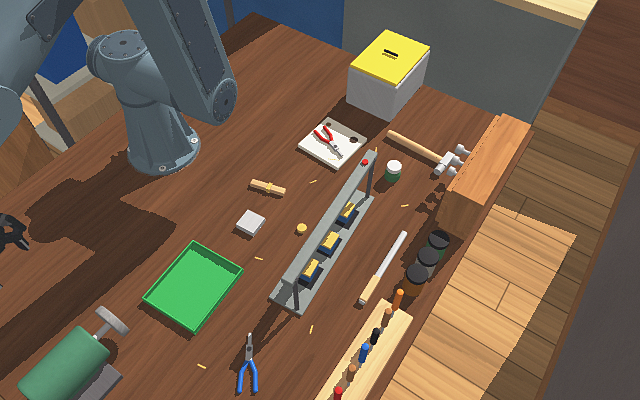

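View pics/top0.png

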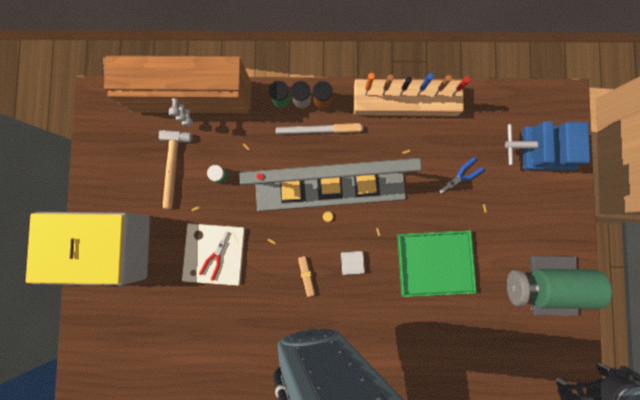

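The board with the pliers is on the left: top px (214,254), scene px (332,145). The tray is at top px (437,264), and the boxes sit at top px (290,190), (330,187) and (367,184). Next I'll take enlarged crops of both views.

```bash
cat > crop.py <<'E'
import cv2, numpy as np
def crop(im,x0,y0,x1,y1,k):
    c=cv2.resize(im[y0:y1,x0:x1],None,fx=k,fy=k,interpolation=cv2.INTER_CUBIC)
    for x in range(-(-x0//10)*10,x1,10):
        p=int((x-x0+.5)*k); cv2.line(c,(p,0),(p,5),(255,255,255),1)
        if x%20==0: cv2.putText(c,str(x),(p-9,15),0,.32,(255,255,255),1)
    for y in range(-(-y0//10)*10,y1,10):
        p=int((y-y0+.5)*k); cv2.line(c,(0,p),(5,p),(255,255,255),1)
        cv2.putText(c,str(y),(7,p+4),0,.32,(255,255,255),1)
    return c
def sheet(name,W,H,items):
    o=np.zeros((H,W,3),np.uint8)
    for c,x,y in items: o[y:y+c.shape[0],x:x+c.shape[1]]=c
    cv2.imwrite(name,o)
E
python3 - <<'E'
import cv2
from crop import *
t=cv2.imread("pics/top0.png"); s=cv2.imread("pics/scene0.png")
sheet("pics/topc.png",800,600,[(crop(t,235,150,425,220,4),0,0),(crop(t,176,216,252,294,4),0,285),(crop(t,390,225,485,302,4),400,285)])
sheet("pics/scenec.png",800,600,[(crop(s,265,145,383,315,3.5),0,0),(crop(s,292,112,380,178,4),420,0),(crop(s,136,235,246,335,3),420,275)])
E
```

```text
(no output)
```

View pics/topc.png

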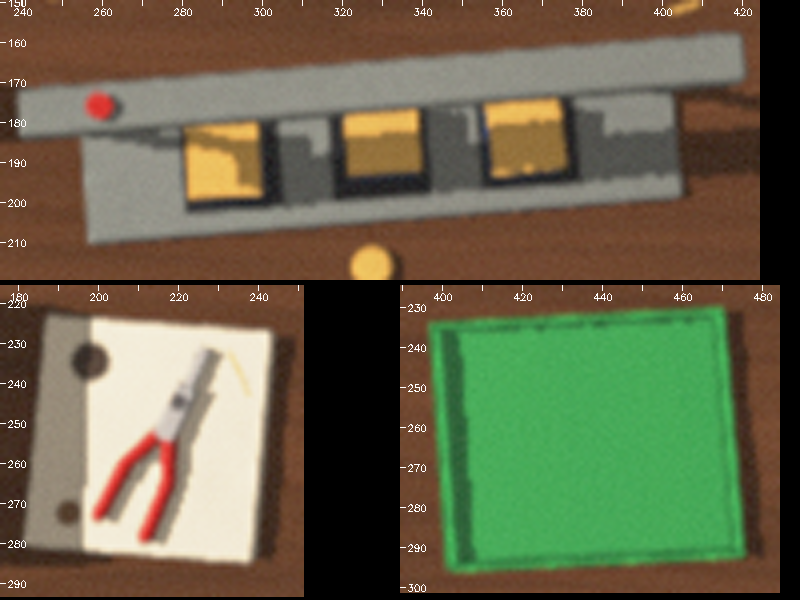

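View pics/scenec.png

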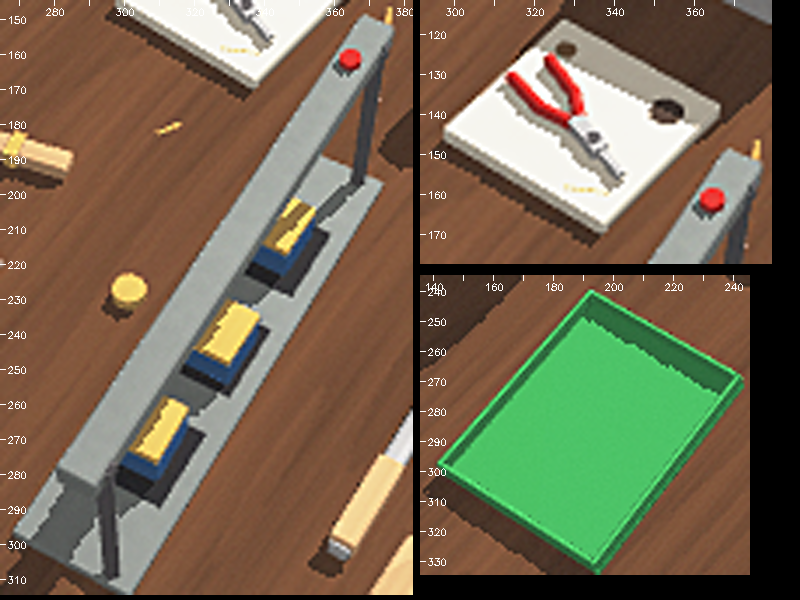

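The top crop gives the near lid corners, the plate's near corners, the board and tray rim corners and the pliers' pivot and tips. The scene crop gives the far lid corners. Now I'll fit the poses jointly across both views.

```bash
cat > fit.py <<'E'
import numpy as np
from scipy.optimize import least_squares
C={"top":(418.2521562148258,316.649444562928,196.15216865519147,np.array([0.49334582,0.0143664,1.18646264]),np.array([[0.01245654,0.99608635,-0.08750322],[-0.99980762,0.01108134,-0.01618418],[-0.01515119,0.08768798,0.99603276]])),
"scene":(467.4269004981246,315.52318529629093,204.49349760845647,np.array([0.97458679,-0.55433976,1.1143259]),np.array([[0.82176027,-0.46638137,0.3274118],[0.5698278,0.67002536,-0.47577547],[0.00251861,0.57754172,0.81635728]]))}
def proj(n,P):
    f,cx,cy,p,R=C[n]; q=R.T@(np.asarray(P,float)-p); return np.array([cx-f*q[0]/q[2],cy+f*q[1]/q[2]])
def tri(obs): # one point, several views
    return least_squares(lambda P:np.concatenate([proj(n,P)-u for n,u in obs]),[.5,0,.03])
def fit(obs,z0=.02): # obs: (view, local xy, pixel); unknown x,y,z,yaw
    def f(v):
        c,s=np.cos(v[3]),np.sin(v[3])
        return np.concatenate([proj(n,[v[0]+c*a-s*b,v[1]+s*a+c*b,v[2]])-u for n,(a,b),u in obs])
    g=tri([(n,u) for n,_,u in obs]).x; r=least_squares(f,[g[0],g[1],z0,0]); return r
E
cat > meas.py <<'E'
from fit import *
np.set_printoptions(precision=4,suppress=True)
def px(x0,y0,k,ox=0,oy=0): return lambda x,y:(x0+(x-ox)/k-.5,y0+(y-oy)/k-.5)
tl=px(235,150,4);tb=px(176,216,4,0,285);tt=px(390,225,4,400,285)
sl=px(265,145,3.5);sb=px(292,112,4,420,0);st=px(136,235,3,420,275)
T,S="top","scene";h=.025
def show(k,o,z0=.02):
    r=fit(o,z0);print(k,r.x,"res",np.round(r.fun,1));return r.x
# box L(+y),M,R(-y): near lid corners in top, far lid corners in scene
show("L",[(T,(-h,h),tl(187,199)),(T,(-h,-h),tl(263,199)),(S,(h,h),sl(317,211)),(S,(h,-h),sl(293,255))])
show("M",[(T,(-h,h),tl(345,173)),(T,(-h,-h),tl(421,177)),(S,(h,h),sl(261,308)),(S,(h,-h),sl(230,362))])
show("R",[(T,(-h,h),tl(491,178)),(T,(-h,-h),tl(569,172)),(S,(h,h),sl(189,405)),(S,(h,-h),sl(155,461))])
show("lamp",[(T,(-.05,.21),tl(88,244)),(T,(-.05,-.21),tl(682,196)),(S,(.05,.21),sl(382,183)),(S,(.05,-.21),sl(128,592)),(S,(-.05,-.21),sl(13,530))])
show("bar",[(T,(-.015,.22),tl(18,137)),(T,(-.015,-.22),tl(745,80)),(T,(.015,-.22),tl(738,33)),(S,(-.015,-.22),sl(57,467)),(S,(.015,.22),sl(393,33)),(S,(-.015,.22),sl(358,15))],.18)
b=.08
show("board",[(T,(b,b),tb(47,313)),(T,(b,-b),tb(272,331)),(T,(-b,-b),tb(250,563)),(T,(-b,b),tb(22,548)),(S,(-b,-b),sb(444,127)),(S,(b,-b),sb(604,225)),(S,(b,b),sb(720,103)),(S,(-b,b),sb(565,18))])
show("tray",[(T,(.085,.1),tt(428,323)),(T,(.085,-.1),tt(723,306)),(T,(-.085,-.1),tt(746,556)),(T,(-.085,.1),tt(447,573)),(S,(-.085,.1),st(592,290)),(S,(.085,.1),st(743,378)),(S,(.085,-.1),st(598,566)),(S,(-.085,-.1),st(439,463))])
for k,a,c in [("pivot",(178,402),(594,136)),("tip",(212,350),(619,184)),("hL",(98,517),(549,58)),("hR",(147,540),(511,76))]:
    r=tri([(T,tb(*a)),(S,sb(*c))]);print(k,r.x,np.round(r.fun,1))
r=tri([(T,tl(371,264)),(S,sl(130,287))]);print("disc",r.x)
E
python3 meas.py
```

```text
L [0.6116 0.1088 0.0366 0.1211] res [ 0.   0.3 -1.  -1.6 -0.4 -0.2 -1.2  0.3]
M [ 0.6282 -0.0014  0.0472  0.0747] res [ 0.   0.6 -0.7 -1.6 -0.4  0.8 -0.8 -0.7]
R [ 0.6293 -0.101   0.0442  0.1224] res [ 0.4 -0.2 -1.  -0.7 -0.8  0.3 -0.2 -0.3]
lamp [ 0.6236 -0.0005  0.008   0.0919] res [-0.3 -0.1 -0.5 -0.   0.1 -0.7  0.2  0.9 -0.8  0.2]
bar [0.6441 0.0014 0.1795 0.0914] res [ 0.3  0.4 -0.6  0.  -0.1 -0.4 -1.   0.8  0.5 -0.9  0.3  0.1]
board [ 0.4325  0.3237  0.0121 -0.0618] res [-0.6  0.2 -0.4 -0.1 -0.  -0.4 -0.1 -1.1 -0.9  0.3 -0.6 -0.1  0.2  0.3
 -0.6 -0.3]
tray [ 0.4164 -0.2966  0.0175  0.067 ] res [ 0.6 -0.5 -1.  -0.2 -1.4 -0.5  0.2 -0.8 -0.5 -0.3 -0.2 -0.9 -0.9  0.1
 -0.7  0.6]
pivot [0.4582 0.2997 0.0261] [-0.3 -0.3 -0.5  0.1]
tip [0.4945 0.2808 0.0107] [-0.3 -0.4 -0.5  0.1]
hL [0.3785 0.354  0.0207] [-0.3 -0.4 -0.5  0.1]
hR [0.3636 0.3201 0.0197] [-0.4 -0.5 -0.8  0.1]
disc [0.543  0.0035 0.0119]
```

The heights come out consistently 3–7 mm low against the text: board 12 vs 15, tray 17.5 vs 22, bar 179.5 vs 187. That fits a small calibration bias, so I'll use the stated z values and keep the measured xy. I'm refitting the boxes at fixed z and moving the pliers first.

```bash
cat > h.py <<'E'
import numpy as np, cv2
from rig import ctrl, effector, readout, imaging
def R(yaw,lean=0,flip=False):
    """tool x-axis in the heading plane; tool y (closing) = horizontal, across heading; z leans forward by lean"""
    c,s=np.cos(yaw),np.sin(yaw); z=np.array([np.sin(lean)*c,np.sin(lean)*s,-np.cos(lean)])
    y=np.array([s,-c,0.])*(-1 if flip else 1); return np.column_stack([np.cross(y,z),y,z])
def st(msg=""):
    q=readout.read_state(); print(msg,"t=%.1f"%q["clock"],"p",np.round(q["position"],4),"F",np.round(q["contact_force"],2),"w %.4f"%q["gripper_width"],"gf %.1f"%q["gripper_force"],flush=True); return q
def pic(n,cam):
    cv2.imwrite(f"pics/{n}.png",imaging.get_image(cam)["image"][...,::-1])
E
cat >> meas.py <<'E'
print("fixed z")
for k,o in {"L":[(T,(-h,h),tl(187,199)),(T,(-h,-h),tl(263,199)),(S,(h,h),sl(317,211)),(S,(h,-h),sl(293,255))],"M":[(T,(-h,h),tl(345,173)),(T,(-h,-h),tl(421,177)),(S,(h,h),sl(261,308)),(S,(h,-h),sl(230,362))],"R":[(T,(-h,h),tl(491,178)),(T,(-h,-h),tl(569,172)),(S,(h,h),sl(189,405)),(S,(h,-h),sl(155,461))]}.items():
    for sel in (o[:2],o[2:],o):
        def f(v):
            c,s=np.cos(v[2]),np.sin(v[2]);return np.concatenate([proj(n,[v[0]+c*a-s*b,v[1]+s*a+c*b,.048])-u for n,(a,b),u in sel])
        print(k,least_squares(f,[.62,0,.09]).x)
E
python3 meas.py | sed -n '/fixed/,$p'
cat > pl.py <<'E'
from h import *
a=-.427; A=R(a); 
for fl in (0,1):
    print([None if (q:=ctrl.ik(p,R(w,0,fl))) is None else np.round(q,2) for p,w in (((.456,.2998,.04),a),((.415,-.318,.032),-1.504))])
E
python3 pl.py
```

```text
fixed z
L [0.6091 0.1039 0.0115]
L [0.6169 0.1024 0.1535]
L [0.6127 0.1053 0.0676]
M [ 0.6267 -0.0052 -0.0419]
M [ 0.6298 -0.0021  0.1225]
M [ 0.6282 -0.0016  0.0706]
R [ 0.6277 -0.1023  0.0876]
R [ 0.6315 -0.1015  0.1075]
R [ 0.6297 -0.1016  0.1034]
[array([ 0.36,  0.41,  1.81, -0.  ,  0.92,  2.36]), array([-0.88,  0.38,  1.87, -0.  ,  0.89,  2.19])]
[array([ 0.36,  0.41,  1.81, -0.  ,  0.92, -0.78]), array([-0.88,  0.38,  1.87, -0.  ,  0.89, -0.95])]
```

```bash
python3 - <<'E'
from h import *
a=-.427; A=R(a,0,1); B=R(-1.504,0,1)
ctrl.move_ptp([.42,-.02,.32],A)
ctrl.move_ptp([.456,.2998,.12],A)
st("above"); print(ctrl.servo_line([.456,.2998,.040],.12,max_force=8)); st("down")
effector.gripper_close(); st("closed")
ctrl.servo_line([.456,.2998,.20],.2); st("up")
ctrl.move_ptp([.415,-.318,.16],B); st("tray"); pic("carry","scene")
E
python3 - <<'E'
import cv2; from crop import *
s=cv2.imread("pics/carry.png"); cv2.imwrite("pics/carryc.png",cv2.resize(s[110:340,120:380],None,fx=2,fy=2))
E
```

```text
above t=3.6 p [0.457  0.2992 0.1208] F [-0.21  0.36 -0.1 ] w 0.0854 gf 0.0
False
down t=4.4 p [0.4567 0.2999 0.0407] F [ 0.65 -0.19 -0.32] w 0.0853 gf 0.0
closed t=5.0 p [0.4562 0.2999 0.0404] F [-1.42 -0.89  4.71] w 0.0136 gf 59.3
up t=6.0 p [0.455  0.2994 0.1984] F [-0.76  0.22 -0.24] w 0.0146 gf 58.6
tray t=8.2 p [ 0.4155 -0.3173  0.16  ] F [-0.57  0.33 -0.63] w 0.0141 gf 58.6
```

View pics/carryc.png

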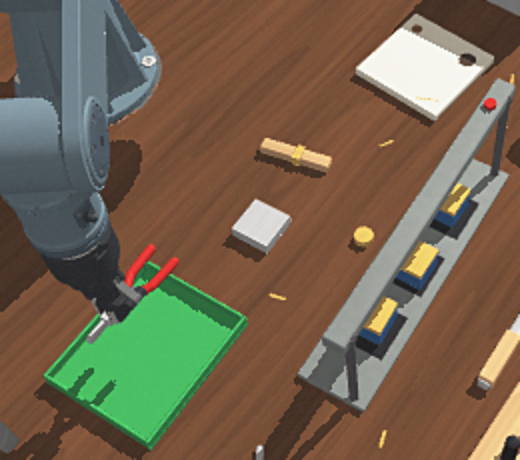

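The pliers are held level above the tray, the board is clear and nothing else has been disturbed. Lowering the pliers into the tray, then weighing the right-hand box.

```bash
cat >> h.py <<'E'
LEAN=np.radians(35)
BOX={"L":(.613,.104,.075),"M":(.628,-.002,.085),"R":(.630,-.1015,.10)}
def avg(n=25):
    a=[]
    for _ in range(n):
        q=readout.read_state(); a.append(np.r_[q["contact_force"],q["ft_torque"],q["effort"][1:3]]); ctrl.dwell(.02)
    return np.mean(a,0)
def pose(k):
    x,y,w=BOX[k]; A=R(w,LEAN,FL); hd=np.array([np.cos(w),np.sin(w),0])
    g=np.array([x,y,.039])-.003*hd; return g-.003*A[:,2],A
FL=1
def take(k):
    p,A=pose(k); ctrl.move_ptp(p-.13*A[:,2],A); ctrl.dwell(.2); st("pre")
    if ctrl.servo_line(p,.12,max_force=8): st("CONTACT"); raise SystemExit
    f0=avg(); effector.gripper_close(); st("grip")
    up=p+[0,0,.018]; ctrl.servo_line(up,.06); ctrl.dwell(.3); f1=avg(); st("lifted")
    print(k,"dF",np.round(f1-f0,2),flush=True); return (f1-f0)[2]
def back(k):
    p,A=pose(k); ctrl.servo_line(p+[0,0,.0005],.04); ctrl.dwell(.1); effector.open_jaws(); ctrl.servo_line(p-.13*A[:,2],.15); st("released")
E
python3 - <<'E'
from h import *
for k in BOX:
    p,A=pose(k)
    for fl in (0,1):
        A=R(BOX[k][2],LEAN,fl); q=ctrl.ik(p,A); print(k,fl,None if q is None else np.round(q,2), ctrl.ik(p-.13*A[:,2],A) is None)
B=R(-1.504,0,1)
ctrl.servo_line([.415,-.318,.032],.12,max_force=10); st("low"); effector.open_jaws(); ctrl.servo_line([.415,-.318,.18],.2); st("up")
f=take("R")
E
```

```text
L 0 [-0.06  0.35  2.06  0.56  0.15  0.9 ] False
L 1 [-0.06  0.35  2.06  0.56  0.15 -2.24] False
M 0 [-0.3   0.36  2.04  0.94  0.27  0.33] False
M 1 [-0.3   0.36  2.04  0.94  0.27 -2.81] False
R 0 [-0.51  0.39  2.    0.99  0.4   0.1 ] False
R 1 [-0.51  0.39  2.    0.99  0.4  -3.04] False
low t=9.5 p [ 0.4155 -0.3185  0.0327] F [ 0.16  0.01 -1.63] w 0.0140 gf 58.6
up t=11.1 p [ 0.4144 -0.3174  0.1789] F [-0.17 -0.3  -0.48] w 0.0851 gf 0.0
pre t=12.9 p [ 0.5512 -0.1098  0.148 ] F [-0.07  0.07 -0.01] w 0.0857 gf 0.0
grip t=15.0 p [ 0.6254 -0.1021  0.0417] F [-1.02  0.13  2.89] w 0.0487 gf 62.2
lifted t=16.1 p [ 0.6253 -0.102   0.0595] F [ 0.19  0.58 -1.36] w 0.0491 gf 61.9
R dF [ 0.2  -0.24 -0.84 -0.01  0.08 -0.01  0.08 -1.59]
```

R is light (dF −0.84 N ≈ 86 g). I'll put it back and weigh M.

```bash
python3 - <<'E'
from h import *
back("R")
if abs(take("M"))<2: back("M"); take("L")
pic("w","scene")
E
python3 -c "
import cv2; s=cv2.imread('pics/w.png'); cv2.imwrite('pics/wc.png',cv2.resize(s[110:340,120:400],None,fx=2.5,fy=2.5))"
```

```text
released t=18.3 p [ 0.551  -0.1093  0.1475] F [ 0.17  0.18 -1.05] w 0.0854 gf 0.0
pre t=19.0 p [ 0.5494 -0.0099  0.1479] F [ 0.09 -0.3  -0.28] w 0.0850 gf 0.0
grip t=21.0 p [ 0.6237 -0.0029  0.0419] F [-3.92 -2.4   4.93] w 0.0491 gf 62.7
lifted t=22.2 p [ 0.6233 -0.0024  0.0595] F [ 0.43 -0.71 -4.47] w 0.0491 gf 62.4
M dF [ 0.26  0.23 -4.28 -0.02  0.39 -0.   -1.81 -3.14]
```

View pics/wc.png

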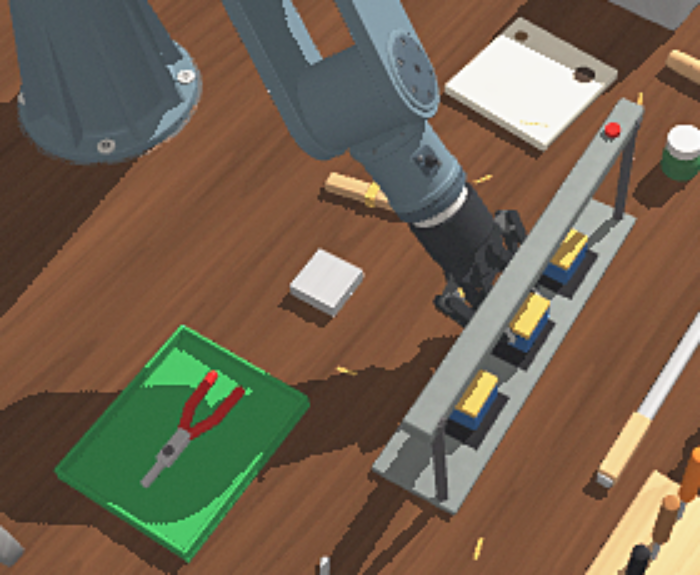

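M is heavy (dF −4.28 N ≈ 436 g), and the picture shows it in the fingers with R and L standing upright on their pads. The pliers lie inside the tray. Next I'll carry M out towards the robot and over to the board.

```bash
python3 - <<'E'
from h import *
p,A=pose("M"); 
c=np.array([.4325,.3237]); 
best=None
for w in (-.06,.2,.5):
    for fl in (0,1):
        B=R(w,LEAN,fl); off=-.003*np.array([np.cos(w),np.sin(w),0])-.003*B[:,2]
        t=np.r_[c,0]+off
        q=[ctrl.ik(np.r_[t[:2],z],B) for z in (.044,.13)]
        print(w,fl,[None if i is None else np.round(i,2) for i in q])
        if fl==FL and best is None and all(i is not None for i in q): best=(t,B)
up=p+[0,0,.030]; ctrl.servo_line(up,.06)
b=up.copy(); b[0]-=.15; b[1]-=.0135; ctrl.servo_line(b,.12)
b2=b+[0,0,.09]; ctrl.servo_line(b2,.15); st("out")
if best is None: raise SystemExit("no ik")
t,B=best
ctrl.move_ptp(np.r_[t[:2],.13],B); ctrl.dwell(.2); st("above board")
ctrl.servo_line(np.r_[t[:2],.053],.1); ctrl.dwell(.2); st("near")
print(ctrl.servo_line(np.r_[t[:2],.0445],.015,max_force=3)); ctrl.dwell(.1); st("down"); pic("pl","scene")
E
python3 -c "
import cv2; s=cv2.imread('pics/pl.png'); cv2.imwrite('pics/plc.png',cv2.resize(s[90:240,230:430],None,fx=4,fy=4,interpolation=2))"
```

```text
-0.06 0 [array([ 0.63,  0.31,  2.12, -1.06,  0.43, -3.1 ]), array([ 0.63,  0.1 ,  2.11, -0.75,  0.57,  2.83])]
-0.06 1 [array([ 0.63,  0.31,  2.12, -1.06,  0.43,  0.04]), array([ 0.63,  0.1 ,  2.11, -0.75,  0.57, -0.31])]
0.2 0 [array([ 0.53,  0.25,  2.2 , -1.06,  0.21,  2.89]), array([ 0.53,  0.03,  2.19, -0.52,  0.38,  2.33])]
0.2 1 [array([ 0.53,  0.25,  2.2 , -1.06,  0.21, -0.25]), array([ 0.53,  0.03,  2.19, -0.52,  0.38, -0.81])]
0.5 0 [array([0.38, 0.21, 2.25, 0.76, 0.1 , 0.72]), array([ 0.38, -0.02,  2.24,  0.21,  0.32,  1.28])]
0.5 1 [array([ 0.38,  0.21,  2.25,  0.76,  0.1 , -2.43]), array([ 0.38, -0.02,  2.24,  0.21,  0.32, -1.87])]
out t=24.8 p [ 0.4728 -0.0155  0.1606] F [-0.8  -0.1  -4.51] w 0.0490 gf 62.5
above board t=26.9 p [0.4281 0.3235 0.13  ] F [ 0.54  0.26 -3.7 ] w 0.0495 gf 62.5
near t=28.0 p [0.4282 0.3243 0.0538] F [-0.36 -0.04 -3.74] w 0.0493 gf 62.5
True
down t=28.6 p [0.4278 0.3241 0.0469] F [0.59 1.12 5.35] w 0.0489 gf 63.3
```

View pics/plc.png

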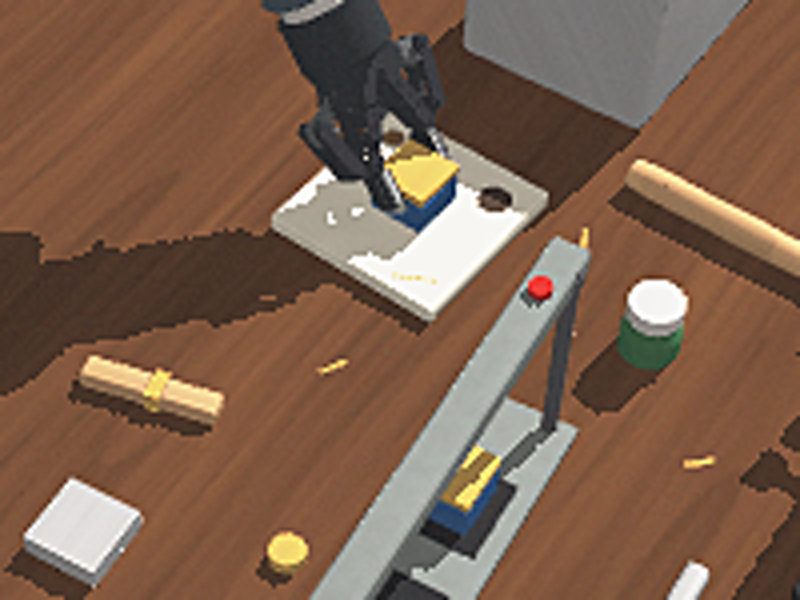

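The box sits mid-board, square and upright, with contact at the expected height. Releasing it and retreating, then checking from above.

```bash
python3 - <<'E'
from h import *
q=readout.read_state(); p=q["position"]; z=q["eef_rot"][:,2]
effector.open_jaws(); ctrl.servo_line(p-.13*z,.12); ctrl.move_ptp([.36,.0,.35],R(0,0,1)); ctrl.dwell(.3); st("clear")
a=imaging.get_image("top")["image"][...,::-1]; b=imaging.get_image("scene")["image"][...,::-1]
from crop import *
sheet("pics/end.png",800,600,[(cv2.resize(a[120:300,160:490],None,fx=1.7,fy=1.7),0,0),(cv2.resize(b[110:340,140:400],None,fx=1.25,fy=1.25),0,308),(crop(a,176,216,252,294,3.5),400,320)])
E
```

```text
clear t=32.1 p [0.3599 0.0005 0.3497] F [ 0.98  0.01 -0.56] w 0.0855 gf 0.0
```

View pics/end.png

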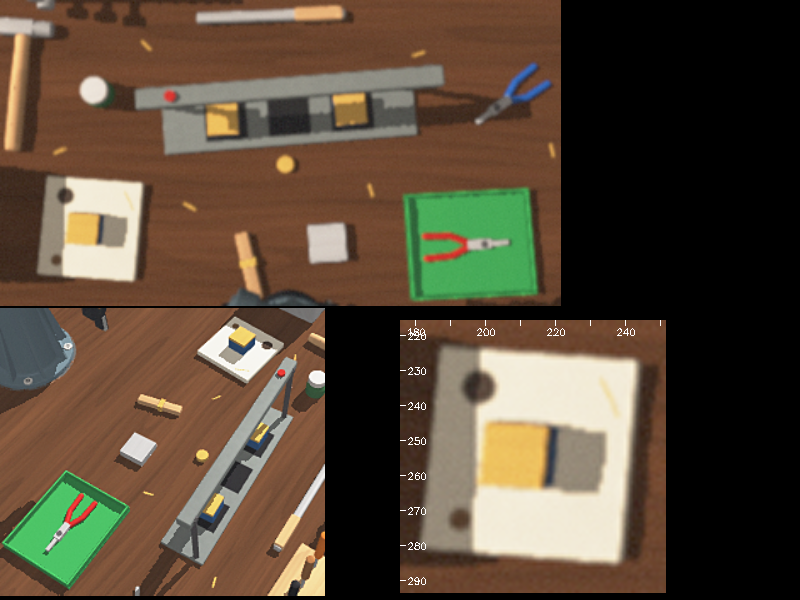

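The heavy box stands upright near the board's centre: lid at px (200–218, 246–263) on a board spanning about 183–243. The pliers lie flat in the tray, both light boxes stand on the plate, and the bystanders haven't moved.

```bash
python3 -c "
from rig import ctrl
print(ctrl.hand_in())"
```

```text
the job is handed in; nothing more can be done
None
```

Job handed in at about 32 s on the robot clock: the pliers are in the tray, the heavy middle box (about 430 g) stands upright mid-board, and the two other boxes stand on the base plate (I weighed the right one at about 86 g; the left one was never lifted).

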